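# Switch on the food-warming board

### The job

Switch on the warming board for the sauce dish: with closed fingers push the black rocker's white-dot end all the way down (power on), then press the yellow key (low heat) fully down, and last the green key (start) fully down. Do not press the red or blue key, and do not shift or lift the dish, the shaker or anything else on the table. Finish with the hand clear of everything.

Things in the scene. Friction and masses are not known exactly. Their poses are not given: they have to be found in the camera images.
- board: Food-warming board, fixed. Origin: on the table under the middle of its control strip; x across it, away from the robot, y along it to its left, z up. Aluminium strip 76 (x) by 420 (y), top 40 mm up; behind it a black plate from x=38 to 228, top 30 mm up. On the strip, all at x=0: rocker at y=+125, keys at y=+20, -38, -96, -154 mm (which key is where varies).
- rocker (a joint): Black power rocker at the strip's left end, 64 long (along the strip) by 34, 10 thick, pivot at mid-length, 52 mm above the table. Off, 0 rad: its outer (left) end, with the white dot, stands up 0.2 rad; pushed down it swings to 0.40 (on), sloping 0.2 rad the other way. Starts at 0 to 0.05. Friction only (2.5 N at the dot), no spring: stays where left.
- rocker_on_end (a point): Point on the rocker's top face, at the middle of the white dot, 22 mm from the pivot towards the outer end; moves with it: about 61 mm above the table when off, about 53 mm when on (8.7 mm of downward travel).
- yellow_key (a joint): The yellow key (low heat), 34 (across the strip) by 30 (along it); 0 is up, grows as it is pressed, 0.008 m fully down. It starts between 0 and 0.001. A latching key: about 2.5 N of friction, no spring, it stays down where it is left.
- yellow_top (a point): Centre of the yellow key's flat top, 56 mm above the table when up and 48 mm when fully down; neighbouring keys are 58 mm apart, centre to centre.
- green_key (a joint): The green key (start), 34 (across the strip) by 30 (along it); 0 is up, grows as it is pressed, 0.008 m fully down. It starts between 0 and 0.001. A latching key: about 2.5 N of friction, no spring, it stays down where it is left.
- green_top (a point): Centre of the green key's flat top, 56 mm above the table when up and 48 mm when fully down; neighbouring keys are 58 mm apart, centre to centre.
- red_key (a joint): The red key (stop), 34 (across the strip) by 30 (along it); 0 is up, grows as it is pressed, 0.008 m fully down. It starts between 0 and 0.001. A latching key: about 2.5 N of friction, no spring, it stays down where it is left.
- red_top (a point): Centre of the red key's flat top, 56 mm above the table when up and 48 mm when fully down; neighbouring keys are 58 mm apart, centre to centre.
- blue_key (a joint): The blue key (high heat), 34 (across the strip) by 30 (along it); 0 is up, grows as it is pressed, 0.008 m fully down. It starts between 0 and 0.001. A latching key: about 2.5 N of friction, no spring, it stays down where it is left.
- blue_top (a point): Centre of the blue key's flat top, 56 mm above the table when up and 48 mm when fully down; neighbouring keys are 58 mm apart, centre to centre.
- dish: White ceramic sauce dish, 84 mm wide and 28 high, standing loose on the left part of the heating plate; origin at the middle of its underside.
- shaker: Steel salt shaker, 42 mm wide and 62 high, standing loose on the right part of the heating plate; origin at the middle of its underside.
- soy: Amber sauce bottle with red cap, 56 mm wide, 170 high, on the lazy Susan at the left of the table; origin at the middle of its underside.
- jar: Glass jar with steel lid, 64 mm wide, 85 high, on the lazy Susan (a wooden disc 250 mm wide, top 28 mm above the table); origin at the middle of its underside.
- canister: Blue plastic canister with white snap lid, 116 mm wide, 141 high, at the right of the table; origin at the middle of its underside.
- ladle_rest: Steel ladle rest, a shallow cup 100 mm wide and 16 high with a flat tail 80 mm long, at the right far side; origin at the middle of the cup's underside.

How it is judged (in metres and radians):
On the way, in this order (a step that is already met when the one before it is completed fails the run):
1. the rocker is on (value of joint rocker above 0.33 rad), for 0.1 s.
2. the yellow key is fully down (value of joint yellow_key above 0.006 m), for 0.1 s.
3. the green key is fully down (value of joint green_key above 0.006 m), for 0.1 s.
At the end, for the whole second after the job is handed in: The rocker is on (above 0.33 of 0.40 rad), the yellow and green keys are down (more than 6 of 8 mm), the red and blue keys are up (less than 3 mm), and none of the loose things has moved more than 15 mm (value of joint rocker above 0.33 rad and value of joint each of yellow_key, green_key above 0.006 m and value of joint each of red_key, blue_key below 0.003 m and distance of each of dish, shaker, soy, jar, canister, ladle_rest from where it was at the start of the episode below 0.015 m); the robot touches nothing.
It fails at once if yellow key pressed before the rocker is on (value of joint yellow_key above 0.004 m and value of joint rocker below 0.33 rad).
It fails at once if green key pressed before the yellow key is down (value of joint green_key above 0.004 m and value of joint yellow_key below 0.006 m).
It fails at once if red or blue key pressed (value of joint any of red_key, blue_key above 0.003 m).
It fails at once if a loose thing on the table or the board is shifted, lifted or tipped (distance of any of dish, shaker, soy, jar, canister, ladle_rest from where it was at the start of the episode above 0.015 m or angle between any of dish, shaker, soy, jar, canister, ladle_rest's own z axis and vertical above 0.2 rad).
It also fails if it takes over 32 s, if anything falls off the work surface, if the arm or the gripper's body presses on something with over 40 N, if the wrist force passes 120 N, or if a joint passes its speed limit or range.

### The arm

A 6-joint arm with a two-finger parallel gripper is mounted at the origin on the work surface. World frame = base frame: x ahead of the robot, y to its left, z up, the work surface at z = 0. Lengths are in m, angles in degrees, forces in N, time in s.
With the tool pointing down it reaches from about 0.35 to 1 m from the base axis. Payload 7.1 kg.
Tool frame: the origin (TCP) lies midway between the tips of the shut fingers; the grasp point (between the pads) lies 19 mm behind it (robot.grasp_offset is the distance from the TCP to the grasp point, in m); z points along the fingers, y is the direction in which the jaws open and shut (so a half turn about z gives the same grasp; the last joint's range is limited). The gripper opens to 85 mm and grips with 20 to 120 N. Pads are 22 mm wide; open, the fingers measure 114 mm over their backs; the gripper's body (76 mm by 85 mm) begins 54 mm behind the grasp point. The pads swing forward as they close: fully open they stand 13 mm farther back than shut.
Start: joints at [-67.151, 24.242, 93.386, -0, 62.372, -1.089], TCP at [0.254, -0.571, 0.231] pointing down, gripper open.
Joint ranges: [-172.04, 172.04], [-51.8, 120.97], [4.93, 147.93], [-75.15, 255.16], [6.16, 154.13], [-145.62, 145.62]. Speed limits (degrees/s): [136.94, 136.94, 172.46, 180, 180, 180].

### API

Orientations are given as [roll, pitch, yaw] about the fixed x, y, z axes, in that order (R = Rz(yaw) Ry(pitch) Rx(roll)).
In Python, from bench import robot, cams gives the robot as it stands. The module is installed in compiled form; this text tells all that it offers.
- The arm moves only by the tool apply_moves, never from a script. Its argument "rows" is a list of rows, each a list of 5 numbers: the shift along the tool's x, y, z in mm, then the turn about the tool's z in degrees, then the finger opening in mm, from 0 to 85.4. A call has 1 to 20 rows; each row shifts and turns the commanded pose from where the row before left it, along the tool's axes as they then stand; what a row does not reach is not made up. A row lasts 1/10 s, in which the tool goes at most 50 mm and 8.59 degrees, less where a joint would pass 70% of its speed; a pose out of reach is approached as far as the arm can. A call is refused whole if a number of a shift passes 50 or a number of a turn 8.59, either way. A call with a gripper value outside its range is refused whole. The fingers move at their own pace and stop on an object; "squeeze" is the grip in N (left out, the last holds). Time passes only in rows, so rows that do not move let the fingers close. It gives the time, the measured TCP pose, the force and the opening at its end, in the units of the state.
- robot.get_state(): the state, without advancing time (a new reading comes with each control period).
- cams.read_camera(name): name is "scene" or "top" or "wrist"; returns a dict with "frame" (480x640x3 uint8, blue, green, red), "vfov" (degrees; the focal length in pixels is half the picture's height over the tangent of half this angle, whatever the lens; pixels are square), "cx", "cy" (the principal point, pixels), "dist" ([k1, k2, p1, p2, k3] as OpenCV has them; the pictures are not rectified), "origin" and "rotation" of the camera in the world. Camera axes: x right, y down, z forward; pixel columns grow to the right and rows downward; lengths in m; the calibration is good to about 2 mm. A picture is of the moment at which its call begins. There is no depth.
- robot.sign_off(): hands the job in, once; it reports no verdict.
The state is a dict: "t": time; "joint_positions": joint angles; "joint_velocities": joint speeds; "effort": joint torques, N m; "position": TCP position; "tcp_rot": TCP orientation; "ft_force": force on the tool from outside, world axes, zero at the start; "torque": the same for the moment, N m; "grip_width": finger opening in m.
Only numpy, scipy, OpenCV 4.12 (cv2) and the standard library are available. Lean on these libraries where they do the work, as an engineer would, in place of code of your own. Each camera call takes 0.05 s, during which the arm holds its last target. There are 200 camera calls.

## Working session

There is one attempt and no reset: what is moved stays moved. The work goes in short steps, Python scripts to look and compute and a tool call to move; the robot and the scene stay as the last step left them, time stands still between calls to the robot, and variables do not carry over. Pictures are saved under pics/ and viewed, about 8 in all and at most 12, crops included, and the job is handed in when it is done.

Besides the shell and the picture viewer there is one more tool, called after "Call:" as name(argument=value, ...), one argument or row to a line, values as JSON. apply_moves: Moves the arm, as the interface text tells. Its arguments: {"type":"object","properties":{"rows":{"type":"array"},"squeeze":{"type":"number"}},"required":["rows"]}

```bash
mkdir -p pics; cat > h.py <<'E'
import numpy as np, cv2
from bench import robot, cams
def K(c):
    f=240/np.tan(np.radians(c["vfov"])/2); return np.array([[f,0,c["cx"]],[0,f,c["cy"]],[0,0,1.]])
def ray(c,uv,z):
    p=cv2.undistortPoints(np.array([[uv]],float),K(c),np.array(c["dist"],float))[0,0]
    d=np.array(c["rotation"])@np.array([p[0],p[1],1]); o=np.array(c["origin"])
    return o+d*(z-o[2])/d[2]
E
python3 - <<'E'
from h import *
for n in ("top","scene"):
    c=cams.read_camera(n); cv2.imwrite(f"pics/{n}0.png",c["frame"]); print(n,c["origin"],c["vfov"])
    np.save(n+"0.npy",c,allow_pickle=True)
s=robot.get_state(); print(s)
E
```

```text
top [0.31680755 0.02942723 1.10083713] 57.8065725085843
scene [ 1.34978418 -0.01899231  1.47659304] 49.89630378593835
{'t': 0.1, 'joint_positions': array([-6.71504384e+01,  2.42794153e+01,  9.34278768e+01,  5.64835053e-04,
        6.23735612e+01, -1.08899381e+00]), 'joint_velocities': array([-0.01120492, -0.09599394, -0.20065471, -0.12875852, -0.00516863,
       -0.06468106]), 'effort': array([ 3.54246600e-03, -5.58423579e+01, -2.82444763e+01,  1.48641648e-04,
        2.95731988e-03,  3.33577965e-06]), 'position': array([ 0.2534231 , -0.57076078,  0.23062474]), 'tcp_rot': array([-1.79919171e+02, -2.03662412e-03,  2.39382917e+01]), 'ft_force': array([-0.52240752, -0.19225859, -0.21184567]), 'torque': array([0.07057299, 0.01222346, 0.00053918]), 'grip_width': 0.08532875428060913}
```

View pics/top0.png

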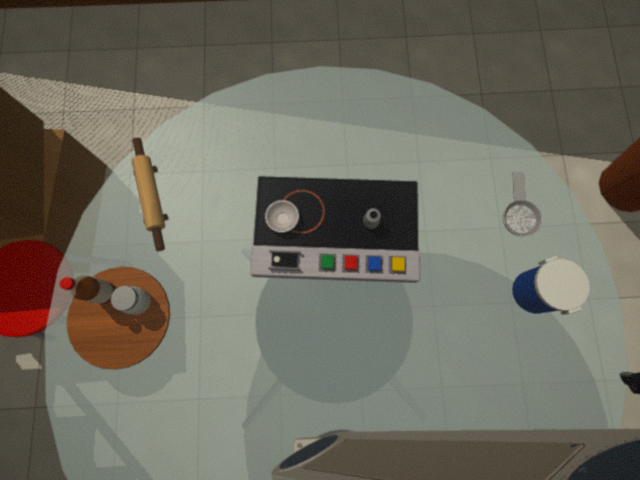

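View pics/scene0.png

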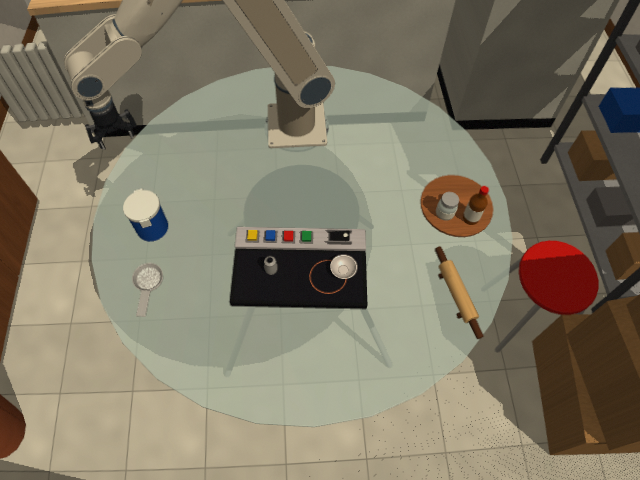

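The top view shows the strip with the rocker at about (285,260), its white dot at (277,259), and green (328,262), red (351,263), blue (375,264) and yellow (399,264). The scene view shows the same layout from the far side. Next I measure by colour in both views.

```bash
python3 - <<'E'
from h import *
H={"green":(45,85),"red":(0,8),"blue":(100,125),"yellow":(22,35)}
boxes={"top":(310,250,412,276),"scene":(240,225,320,248)}
Y={"green":20,"red":-38,"blue":-96,"yellow":-154}
P={}
for n in boxes:
    c=np.load(n+"0.npy",allow_pickle=True).item(); x0,y0,x1,y1=boxes[n]
    hsv=cv2.cvtColor(c["frame"],cv2.COLOR_BGR2HSV)[y0:y1,x0:x1]
    pts=[]
    for k,(a,b) in H.items():
        m=cv2.inRange(hsv,(a,120,60),(b,255,255)); _,_,st,ce=cv2.connectedComponentsWithStats(m)
        i=1+np.argmax(st[1:,4]); uv=ce[i]+[x0,y0]; p=ray(c,uv,.0555); pts.append(p); print(n,k,uv.round(1),st[i,4],p.round(4))
    pts=np.array(pts); A=np.array([Y[k] for k in H])/1000
    s=np.polyfit(A,pts[:,:2],1); print(" dir",s[0].round(3),"yaw",np.degrees(np.arctan2(-s[0][0],s[0][1])).round(2),"origin",s[1].round(4))
    for y in (.125,.147): print("  board y",y,(s[0]/np.linalg.norm(s[0])*y+s[1]).round(4))
    b=(265,250,300,272) if n=="top" else (325,228,355,246)
    g=cv2.cvtColor(c["frame"],cv2.COLOR_BGR2GRAY)
    q=g[b[1]:b[3],b[0]:b[2]]
    np.set_printoptions(linewidth=250); 
    d=(277,259) if n=="top" else (346,235)
    w=g[d[1]-4:d[1]+5,d[0]-5:d[0]+6].astype(float); print(w.astype(int))
    print(" dot seed",ray(c,d,.061).round(4))
E
```

```text
Traceback (most recent call last):
  File "h.py", line 8, in ray
    return o+d*(z-o[2])/d[2]
                        ~^^^
IndexError: invalid index to scalar variable.
```

```bash
python3 - <<'E'
import numpy as np
for n in ("top","scene"): print(np.load(n+"0.npy",allow_pickle=True).item()["rotation"])
E
sed -i 's/    d=np.array(c\["rotation"\])@/    d=rot(c["rotation"])@/' h.py
cat >> h.py <<'E'
from scipy.spatial.transform import Rotation as R
def rot(r):
    r=np.array(r,float)
    return r if r.shape==(3,3) else R.from_euler("xyz",r,degrees=True).as_matrix() if r.size==3 else R.from_quat(r).as_matrix()
E
cat > m.py <<'E'
from h import *
H={"green":(45,85),"red":(0,8),"blue":(100,125),"yellow":(22,35)}
boxes={"top":(310,250,412,276),"scene":(240,225,320,248)}
Y={"green":20,"red":-38,"blue":-96,"yellow":-154}
for n in boxes:
    c=np.load(n+"0.npy",allow_pickle=True).item(); x0,y0,x1,y1=boxes[n]
    hsv=cv2.cvtColor(c["frame"],cv2.COLOR_BGR2HSV)[y0:y1,x0:x1]
    pts=[]
    for k,(a,b) in H.items():
        m=cv2.inRange(hsv,(a,120,60),(b,255,255)); _,_,st,ce=cv2.connectedComponentsWithStats(m)
        i=1+np.argmax(st[1:,4]); uv=ce[i]+[x0,y0]; p=ray(c,uv,.0555); pts.append(p); print(n,k,uv.round(1),st[i,4],p.round(4))
    s=np.polyfit(np.array([Y[k] for k in H])/1000,np.array(pts)[:,:2],1)
    print(" dir",s[0].round(3),"yaw",np.degrees(np.arctan2(-s[0][0],s[0][1])).round(2),"origin",s[1].round(4))
    print("  dot by line",(s[0]/np.linalg.norm(s[0])*.147+s[1]).round(4))
    d=(277,259) if n=="top" else (346,235)
    print("  dot by pixel",ray(c,d,.061).round(4))
E
python3 m.py
```

```text
[-167.11471052    0.23792084  -92.58617841]
[-1.50104860e+02  1.18350078e-01  8.66185144e+01]
top green [327.  261.2] 149 [0.5176 0.0098 0.0555]
top red [350.5 262. ] 171 [ 0.513  -0.0475  0.0555]
top blue [374.1 263.1] 167 [ 0.5077 -0.1049  0.0555]
top yellow [398.  263.6] 183 [ 0.5037 -0.1631  0.0555]
 dir [0.081 0.993] yaw -4.67 origin [ 0.516  -0.0099]
  dot by line [0.5279 0.1367]
  dot by pixel [0.5277 0.1315 0.061 ]
scene green [306.  235.5] 90 [0.5223 0.0088 0.0555]
scene red [288.3 235.8] 105 [ 0.5201 -0.0477  0.0555]
scene blue [270.  235.1] 99 [ 0.5137 -0.1059  0.0555]
scene yellow [251.9 234.9] 105 [ 0.5097 -0.1636  0.0555]
 dir [0.076 0.992] yaw -4.38 origin [ 0.5215 -0.0106]
  dot by line [0.5328 0.1359]
  dot by pixel [0.5313 0.1357 0.061 ]
```

Call:
apply_moves(
  rows=[
    [0,0,0,-7.7,0],
    [0,0,0,-7.7,0],
    [0,0,0,-7.7,0],
    [0,0,0,-7.7,0],
    [0,0,0,-7.7,0],
    [0,0,0,-7.7,0],
    [0,0,0,-7.7,0],
    [0,0,0,-7.7,0],
    [0,0,0,0,0],
  ],
  squeeze=40,
)

```text
t: 1.0
position: [0.2535, -0.5709, 0.2309]
tcp_rot: [-180.0, -0.0, 85.6]
ft_force: [-0.3, 0.8, -0.6]
grip_width: -0.0001
```

Call:
apply_moves(
  rows=[
    [30,9,0,0,0],
    [45,14,0,0,0],
    [45,14,0,0,0],
    [45,14,0,0,0],
    [45,14,0,0,0],
    [45,14,0,0,0],
    [45,14,0,0,0],
    [45,14,0,0,0],
    [45,14,0,0,0],
    [45,14,0,0,0],
    [45,14,0,0,0],
    [45,14,0,0,0],
    [45,14,0,0,0],
    [45,14,0,0,0],
    [45,14,0,0,0],
    [45,14,0,0,0],
    [24,4,0,0,0],
    [0,0,40,0,0],
    [0,0,40,0,0],
    [0,0,0,0,0],
  ],
)

```text
t: 3.0
position: [0.5288, 0.1377, 0.1467]
tcp_rot: [-179.5, 0.2, 85.4]
ft_force: [-0.3, -0.1, -0.2]
grip_width: -0.0003
```

```bash
python3 - <<'E'
from h import *
c=cams.read_camera("wrist"); s=robot.get_state(); print(s["position"],s["tcp_rot"],c["origin"])
np.save("wrist1.npy",c,allow_pickle=True); f=c["frame"].copy()
Kc=K(c); Rc=rot(c["rotation"])
# project predicted dot (green cross) and keys
for p in [(.5303,.1363,.061),(.5203,.0096,.056),(.5066,-.1638,.056)]:
    q=cv2.projectPoints(np.array([p]),cv2.Rodrigues(Rc.T)[0],-Rc.T@np.array(c["origin"]),Kc,np.array(c["dist"],float))[0][0,0]
    print(p,q); cv2.drawMarker(f,tuple(int(round(v)) for v in q),(255,0,255),0,12,1)
cv2.imwrite("pics/wrist1.png",f)
E
```

```text
[0.53064547 0.13789593 0.14934648] [-1.79672742e+02  1.05547022e-01  8.54028714e+01] [0.53675824 0.21872116 0.28920131]
(0.5303, 0.1363, 0.061) [318.12227366 249.56598132]
(0.5203, 0.0096, 0.056) [317.97487494 387.45612889]
(0.5066, -0.1638, 0.056) [317.7676614  519.01185698]
```

View pics/wrist1.png

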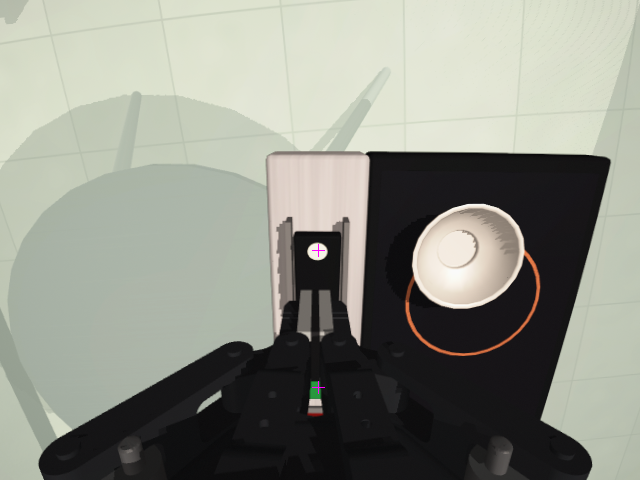

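The wrist view puts the dot at (317,251), within 2 px of the prediction (cross), and the fingers are centred between the rocker's rails. Going down.

Call:
apply_moves(
  rows=[
    [2,0,20,0,0],
    [0,0,40,0,0],
    [0,0,20,0,0],
    [0,0,3,0,0],
    [0,0,2,0,0],
    [0,0,2,0,0],
    [0,0,2,0,0],
    [0,0,2,0,0],
    [0,0,1,0,0],
    [0,0,1,0,0],
    [0,0,0,0,0],
  ],
)

```text
t: 4.15
position: [0.5331, 0.1404, 0.0585]
tcp_rot: [180.0, -0.0, 85.5]
ft_force: [0.9, 1.0, 1.3]
grip_width: 0.0
```

Call:
apply_moves(
  rows=[
    [0,0,1,0,0],
    [0,0,1,0,0],
    [0,0,1,0,0],
    [0,0,1,0,0],
    [0,0,0,0,0],
    [0,0,0,0,0],
  ],
)

```text
t: 4.75
position: [0.5328, 0.1403, 0.0543]
tcp_rot: [180.0, 0.0, 85.5]
ft_force: [1.1, 2.8, 2.4]
grip_width: 0.0003
```

Call:
apply_moves(
  rows=[
    [0,0,0.5,0,0],
    [0,0,0.5,0,0],
    [0,0,0.5,0,0],
    [0,0,0.5,0,0],
    [0,0,0,0,0],
    [0,0,0,0,0],
  ],
)

```text
t: 5.35
position: [0.533, 0.1404, 0.0531]
tcp_rot: [180.0, -0.0, 85.5]
ft_force: [-0.7, 3.5, 12.0]
grip_width: 0.0003
```

Call:
apply_moves(
  rows=[
    [0,0,1,0,0],
    [0,0,0,0,0],
    [0,0,-20,0,0],
    [0,0,-40,0,0],
    [-30,0,0,0,0],
    [-45,0,0,0,0],
    [-45,0,0,0,0],
    [-45,0,0,0,0],
    [-45,0,0,0,0],
    [-45,-1,0,0,0],
    [-35,-1,0,0,0],
    [-15,0,0,0,0],
    [0,0,0,0,0],
    [0,0,0,0,0],
  ],
)

```text
t: 6.75
position: [0.5064, -0.1632, 0.1109]
tcp_rot: [-179.9, -0.0, 85.5]
ft_force: [-0.8, 0.5, -0.6]
grip_width: 0.0001
```

```bash
python3 - <<'E'
from h import *
s=robot.get_state(); print(s["position"],s["tcp_rot"])
c=cams.read_camera("wrist"); t=cams.read_camera("top")
f=c["frame"].copy(); Rc=rot(c["rotation"])
for p in [(.5303,.1363,.053),(.5203,.0096,.056),(.5066,-.1638,.056)]:
    q=cv2.projectPoints(np.array([p]),cv2.Rodrigues(Rc.T)[0],-Rc.T@np.array(c["origin"]),K(c),np.array(c["dist"],float))[0][0,0]
    print(p,q); cv2.drawMarker(f,tuple(int(round(v)) for v in q),(255,0,255),0,12,1)
cv2.imwrite("pics/wrist2.png",f)
E
```

```text
[ 0.5064097  -0.16316412  0.11087226] [-1.79910754e+02 -2.75008543e-02  8.55055607e+01]
(0.5303, 0.1363, 0.053) [ 315.28777838 -336.62050733]
(0.5203, 0.0096, 0.056) [315.30036117 -65.16018346]
(0.5066, -0.1638, 0.056) [315.21837462 265.62751385]
```

View pics/wrist2.png

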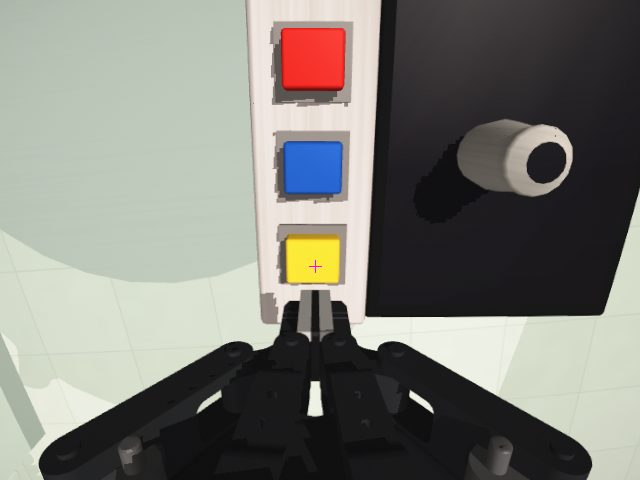

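The yellow key's centre is at (313,259), about 3 mm toward the blue key from my prediction (315,266). I'll shift 2 mm and press.

Call:
apply_moves(
  rows=[
    [2,-1,10,0,0],
    [0,0,30,0,0],
    [0,0,10,0,0],
    [0,0,3,0,0],
    [0,0,2,0,0],
    [0,0,1.5,0,0],
    [0,0,1.5,0,0],
    [0,0,1.5,0,0],
    [0,0,1.5,0,0],
    [0,0,1,0,0],
    [0,0,1,0,0],
    [0,0,0,0,0],
    [0,0,0,0,0],
  ],
)

```text
t: 8.15
position: [0.5064, -0.1618, 0.0483]
tcp_rot: [180.0, 0.0, 85.5]
ft_force: [1.7, -0.6, 1.6]
grip_width: 0.0001
```

Call:
apply_moves(
  rows=[
    [0,0,0.5,0,0],
    [0,0,0.5,0,0],
    [0,0,0.5,0,0],
    [0,0,0.5,0,0],
    [0,0,0,0,0],
    [0,0,0,0,0],
  ],
)

```text
t: 8.75
position: [0.5066, -0.1619, 0.0479]
tcp_rot: [180.0, 0.0, 85.5]
ft_force: [-4.8, 2.1, 20.7]
grip_width: 0.0002
```

Yellow is bottomed out at z 47.9 mm with 21 N. Next is green.

Call:
apply_moves(
  rows=[
    [0,0,-20,0,0],
    [0,0,-40,0,0],
    [27,0,0,0,0],
    [45,0,0,0,0],
    [45,0,0,0,0],
    [40,1,0,0,0],
    [15,0,0,0,0],
    [0,0,0,0,0],
    [0,0,0,0,0],
  ],
)

```text
t: 9.65
position: [0.5203, 0.0094, 0.1061]
tcp_rot: [-180.0, 0.0, 85.6]
ft_force: [-0.1, -0.5, 0.8]
grip_width: 0.0003
```

```bash
python3 - <<'E'
from h import *
s=robot.get_state(); print(s["position"])
c=cams.read_camera("wrist"); f=c["frame"].copy(); Rc=rot(c["rotation"])
q=cv2.projectPoints(np.array([(.5203,.0096,.056)]),cv2.Rodrigues(Rc.T)[0],-Rc.T@np.array(c["origin"]),K(c),np.array(c["dist"],float))[0][0,0]
print(q); cv2.drawMarker(f,tuple(int(round(v)) for v in q),(255,0,255),0,12,1)
cv2.imwrite("pics/wrist3.png",f)
E
```

```text
[0.52026335 0.00935088 0.10608503]
[314.78531668 267.19521407]
```

View pics/wrist3.png

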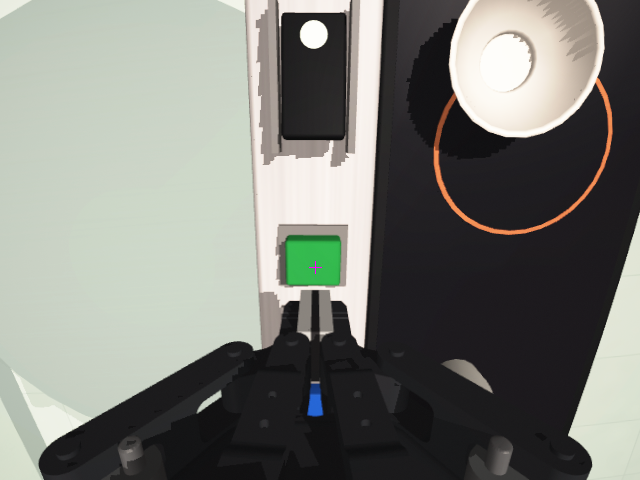

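Green's centre is at (313,260), again about 3 mm beyond the prediction (315,267). The rocker's dot end at (314,35) now slopes down. Same correction, then press.

Call:
apply_moves(
  rows=[
    [2,-1,10,0,0],
    [0,0,25,0,0],
    [0,0,10,0,0],
    [0,0,3,0,0],
    [0,0,2,0,0],
    [0,0,1.5,0,0],
    [0,0,1.5,0,0],
    [0,0,1.5,0,0],
    [0,0,1.5,0,0],
    [0,0,1,0,0],
    [0,0,1,0,0],
    [0,0,1,0,0],
    [0,0,0.5,0,0],
    [0,0,0,0,0],
    [0,0,0,0,0],
  ],
)

```text
t: 11.2
position: [0.5201, 0.0118, 0.0479]
tcp_rot: [180.0, 0.0, 85.5]
ft_force: [-5.3, -2.4, 16.1]
grip_width: 0.0001
```

Call:
apply_moves(
  rows=[
    [0,0,-20,0,0],
    [0,0,-40,0,0],
    [0,0,-40,0,0],
    [0,0,-40,0,0],
    [-30,0,-30,0,0],
    [-40,0,0,0,0],
    [-20,0,0,0,0],
    [0,0,0,0,0],
    [0,0,0,0,0],
  ],
)

```text
t: 12.1
position: [0.5127, -0.0777, 0.2166]
tcp_rot: [-180.0, -0.0, 85.5]
ft_force: [-0.2, 0.4, 0.3]
grip_width: -0.0002
```

```bash
python3 - <<'E'
from h import *
c=cams.read_camera("scene"); w=cams.read_camera("wrist"); o=np.load("scene0.npy",allow_pickle=True).item()["frame"]
cr=lambda f:cv2.resize(f[160:320,90:510],(798,304))
cv2.imwrite("pics/fin.png",np.vstack([cr(o)[:298],cr(c["frame"])[:298]])); cv2.imwrite("pics/w4.png",w["frame"])
s=robot.get_state(); print(s["t"],s["position"],s["ft_force"])
E
```

```text
12.2 [ 0.51271001 -0.07700428  0.21647515] [-0.04847146  1.06554662  0.47585163]
```

View pics/w4.png

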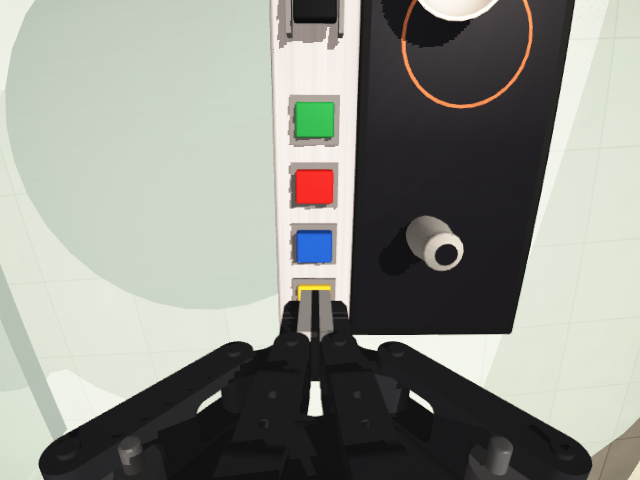

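View pics/fin.png

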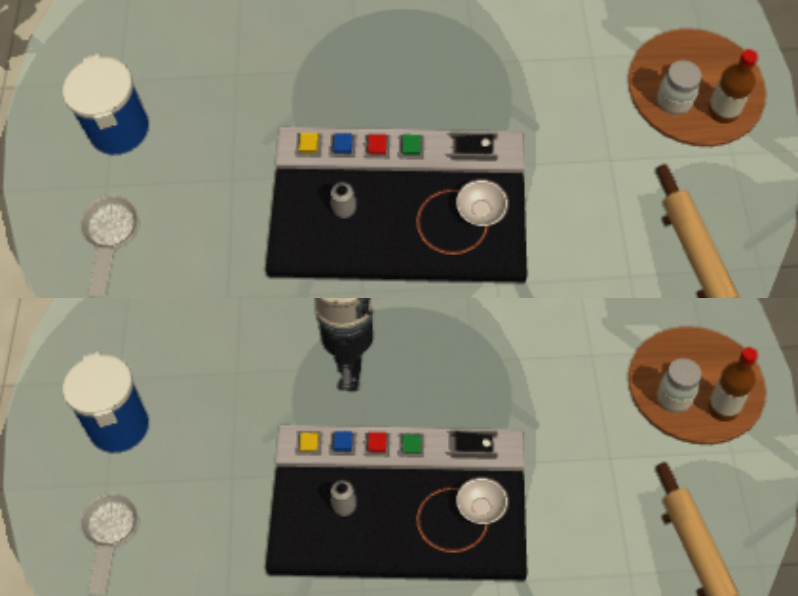

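In the wrist view, green (314,119) casts almost no shadow, so it is down. Red (314,187) and blue (314,246) still cast shadows, so they are up. The before/after scene crops show nothing else moved, and the hand is clear.

```bash
python3 -c "
from bench import robot; print(robot.sign_off())"
```

```text
the job is handed in; nothing more can be done
None
```

The warming board is switched on and the job is handed in. I pushed the rocker's white-dot end down, then pressed the yellow key, then the green key, all with closed fingers, and left the hand about 0.2 m up. It took about 12 s of the 32 s allowed.

- **Rocker:** it stopped firmly at a fingertip height of 53 mm with 12 N. A later wrist picture shows the dot end sloping down.
- **Yellow and green keys:** both bottomed out at 47.9 mm, with 21 N on yellow and 16 N on green. The fully-down height is 48 mm.
- **Red and blue keys:** in the last wrist picture both still stand up.
- **Loose things:** the before and after scene pictures show no visible shift of the dish, shaker, bottle, jar, canister or ladle rest. I compared them by eye and did not measure the distances.
- **Disagreements:** the top and scene cameras differed by about 6 mm in x, so I used their average. The wrist views then put yellow and green about 3 mm off that, so I shifted 2 mm before each press.
- **Not confirmed:** the sign-off gives no verdict. I had no direct reading of the rocker or key joints, so these checks rest on contact height, force and pictures.

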